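Load the oven carrier with sand cores in reverse order

TASK

The four sand cores of the row on the wooden board (three on drying tiles, one sunk in the core box) must go to the empty oven carrier in reverse order: the leftmost core of the row into the carrier's rightmost pocket, the next into the pocket beside it, and so on, one core to a pocket. Push the core box's ejector lever all the way down to raise the plug core so that you can take it; it counts where the core box stands in the row. Leave every core standing upright on its foot about the middle of its pocket, let go and at rest.

Things in the scene. Friction and masses are not known exactly. Their poses are not given: they have to be found in the camera images.
- core_block: Block core: square prism 40 x 40 mm, 58 mm tall, loose, standing upright on a drying tile, about 0.15 kg. Baked sand, same tan colour as the others. Origin: centre of its underside, z up. x and y along the sides; a side faces the robot within about 20 degrees.
- core_stepped: Stepped core: round foot 54 mm diameter and 20 mm high, with a round stem 32 mm diameter above it, 62 mm tall overall, loose, standing upright on a drying tile, about 0.13 kg. Baked sand, same tan colour as the others. Origin: centre of its underside, z up.
- core_slab: Slab core: rectangular block, 28 mm in its x by 56 mm in its y, 54 mm tall, loose, standing upright on a drying tile with its long side along the row within about 20 degrees, about 0.14 kg. Baked sand, same tan colour as the others. Origin: centre of its underside, z up.
- core_plug: Plug core: plain round cylinder 40 mm diameter, 44 mm tall, loose, about 0.09 kg, at the start sunk in the round pocket of the core box with its top 1 mm below the box's top face, so that it cannot be gripped until it is ejected. Baked sand, same tan colour as the others. Origin: centre of its underside, z up.
- tile_block: Fixed grey drying tile, 66 x 66 x 10 mm, on the board under the block core at the start; it marks where that core stood in the row. Origin: centre of its underside (18 mm above the table), z up, y along the row, growing to the left.
- tile_stepped: Fixed grey drying tile, 66 x 66 x 10 mm, on the board under the stepped core at the start; it marks where that core stood in the row. Origin: centre of its underside (18 mm above the table), z up, y along the row, growing to the left.
- tile_slab: Fixed grey drying tile, 66 x 66 x 10 mm, on the board under the slab core at the start; it marks where that core stood in the row. Origin: centre of its underside (18 mm above the table), z up, y along the row, growing to the left.
- core_box: Fixed aluminium core box, 84 (x) x 66 (y) x 57 mm (z), on the board in line with the tiles; round pocket 43 mm diameter, 45 mm deep in the middle of its top, holding the plug core. Origin: centre of its underside, 18 mm above the table; x points away from the robot, y along the row to the left. Its ejector lever (ejector) stands out of its front (-x) face, at y = 0.
- ejector (a joint): Ejector lever (rad): steel handle 24 mm wide, hinged at x -42, z 14.5 mm in the core box's frame, slanting up towards the robot. 0 at the start: its end at x -93, z 40 mm. Pushed straight down (3 to 6 N at the end) it swings to its stop, 0.58: end at x -97, z 9 mm. It stays where left. Then the plug core stands 22 mm proud of the box, upright in its pocket, and can be gripped by its sides.
- carrier: Fixed steel tray, 88 (x) x 328 (y) mm, with four square pockets in a row, nearer the robot than the board. Origin: centre of its underside, on the table; x away from the robot, y along the row to the left. Pocket centres: x = 0, y = +120 (leftmost), +40, -40, -120 mm; each 72 x 72 mm inside, its floor 6 mm above the origin; rims and walls between are 8 mm thick, tops 14 mm above the origin.
Things that resemble listed ones, but are neither listed nor needed, are in the scene too. Leave any black, green or orange look-alike of the core_slab alone.

How it is judged:
By the outcome, as a careful person would: the job done as asked, in the order asked, and still so for the second after the job is handed in, with the robot touching nothing.
It also fails if it takes over 99 s, if anything falls off the work surface, if the arm or the gripper's body presses on something with over 40 N, if the wrist force passes 120 N, or if a joint passes its speed limit or range.

ROBOT

A 6-joint arm with a two-finger parallel gripper is mounted at the origin on the work surface. World frame = base frame: x ahead of the robot, y to its left, z up, the work surface at z = 0. Lengths are in mm, angles in degrees, forces in N, time in s.
With the tool pointing down it reaches from about 350 to 850 mm from the base axis. Payload 8.1 kg.
Tool frame: the origin (TCP) lies between the finger pads; the fingertips stand 17 mm ahead of it and the grasp point (between the pads) lies 2 mm behind it; z points along the fingers, y is the line along which they close (so a half turn about z gives the same grasp; the last joint's range is limited). The gripper opens to 85 mm and grips with 20 to 120 N. Pads are 22 mm wide; open, the fingers measure 114 mm over their backs; the gripper's body (76 mm by 85 mm) begins 54 mm behind the grasp point. The pads swing forward as they close: fully open they stand 13 mm farther back than shut.
Start: joints at [71.253, 7.471, 85.268, -0, 87.261, -4.893], TCP at [143.648, 582.555, 248.292] pointing down, gripper open.
Joint ranges: [-169.43, 169.43], [-51.17, 129.36], [1.28, 143.12], [-76.62, 256.62], [0, 156.53], [-152.29, 152.29]. Speed limits (degrees/s): [136.94, 136.94, 159.86, 180, 180, 180].

INTERFACE

Orientations are given as [roll, pitch, yaw] about the fixed x, y, z axes, in that order (R = Rz(yaw) Ry(pitch) Rx(roll)).
In Python, from bench import sense, snapshot, hand_in, trace, place_of gives the robot as it stands.
- The arm moves only by the shell command python3 -m handwheel 'ROWS' [FORCE]. ROWS is JSON, a list of rows, each a list of 7 numbers: the opening, from -1 (shut) to 1 (fully open), then the shift along the tool's x, y, z in cm, then the turn, a rotation vector about the tool's x, y, z in rad. A call has 1 to 12 rows; each row shifts and turns the commanded pose from where the row before left it, along the tool's axes as they then stand; what a row does not reach is not made up. A row lasts 1/12 s, in which the tool goes at most 41.7 mm and 7.16 degrees, less where a joint would pass 70% of its speed; a pose out of reach is approached as far as the arm can. A call with a gripper value outside its range is refused whole. The fingers move at their own pace and stop on an object; FORCE is the grip in N (left out, the last holds). Time passes only in rows, so rows that do not move let the fingers close. It gives the time, the measured TCP pose, the force, the opening and the grip force at its end, in the units of the state.
- sense(): the state, without advancing time (a new reading comes with each control period).
- snapshot(name): name is "side" or "top" or "wrist"; returns a dict with "image" (400x640x3 uint8, red, green, blue), "intrinsics" (3x3 intrinsics, pixels), "R" (3x3) and "t" (3): a world point X has camera coordinates R X + t. Camera axes: x right, y down, z forward; pixel columns grow to the right and rows downward; lengths in mm; the calibration is good to about 2 mm. A picture is of the moment at which its call begins. There is no depth.
- hand_in(): hands the job in; it is judged then, once.
Trained networks look in a picture, given as the dict that the camera call returned (one of the last four; its "shot" number tells which), for a name from the list of things; names that differ only in an ending like _2 or _b are one class to them, and where a whole thing is asked for, a point or a joint stands for the part that bears it (a point fixed in the world has none). Each returns a list of dicts, best first, with "conf" (0 to 1); they miss things now and then, are a little off and sometimes report something else, mostly with a low value. They report only what shows in the picture. A call takes as long as a camera call. They do not tell look-alikes from the thing itself.
- trace(picture, query): "pixels" (400x640 bool, what is visible of it).
- place_of(picture, query): "location" ([x, y, z] in mm, in world coordinates, good to about 4 mm: a listed point, or the origin of a listed thing).
The state is a dict: "time": time; "joint_pos": joint angles; "qd": joint speeds; "joint_efforts": joint torques, N m; "tool_pos": TCP position; "tcp_rot": TCP orientation; "ft_force": force on the tool from outside, world axes, zero at the start; "wrist_torque": the same for the moment, N m; "finger_gap": finger opening in mm; "grip_force": force on a finger pad.
Only numpy, scipy, OpenCV 4.12 (cv2) and the standard library are available. Lean on these libraries where they do the work, as an engineer would, in place of code of your own. Each camera call takes 0.05 s, during which the arm holds its last target. There are 200 camera calls.

## Working session

There is one attempt and no reset: what is moved stays moved. The work goes in short steps, Python scripts to look and compute and a shell command to move; the robot and the scene stay as the last step left them, time stands still between calls to the robot, and variables do not carry over. Pictures are saved under pics/ and viewed, at most 14 in all, crops included, and the job is handed in when it is done.

```bash
mkdir -p pics; ls
cat > h.py <<'E'
import numpy as np, cv2
from bench import sense, snapshot, hand_in, trace, place_of
def save(s,n): cv2.imwrite('pics/'+n+'.png', s['image'][:,:,::-1])
def ray(s,uv):
    d=np.linalg.inv(s['intrinsics'])@np.array([uv[0],uv[1],1.]); R=np.array(s['R']); t=np.array(s['t'])
    return -R.T@t, R.T@d
def at_z(s,uv,z):
    c,d=ray(s,uv); return c+d*(z-c[2])/d[2]
def tri(obs):
    A=np.zeros((3,3));b=np.zeros(3)
    for s,uv in obs:
        c,d=ray(s,uv); d=d/np.linalg.norm(d); P=np.eye(3)-np.outer(d,d); A+=P;b+=P@c
    return np.linalg.solve(A,b)
def proj(s,X):
    p=np.array(s['intrinsics'])@(np.array(s['R'])@np.array(X,float)+np.array(s['t'])); return p[:2]/p[2]
E
python3 - <<'E'
from h import *
for n in ['top','side']:
    s=snapshot(n); save(s,n+'0')
    for q in ['core_block','core_stepped','core_slab','core_plug','tile_block','tile_stepped','tile_slab','core_box','ejector','carrier']:
        for r in place_of(s,q)[:4]: print(n,q,round(r['conf'],2),np.round(r['location']),np.round(proj(s,r['location'])))
print(sense())
E
```

```text
pics
top core_block 0.7 [646.  39.  30.] [269. 193.]
top core_stepped 0.31 [652.  37.  20.] [270. 191.]
top core_slab 0.85 [ 811. -277.    6.] [423. 111.]
top core_slab 0.84 [ 654. -202.   33.] [393. 186.]
top core_slab 0.66 [ 780. -179.    1.] [375. 128.]
top core_slab 0.62 [806. -65.  -1.] [320. 117.]
top core_plug 0.74 [ 658. -130.   30.] [356. 185.]
top tile_block 0.75 [652.  37.  17.] [270. 191.]
top tile_stepped 0.87 [650. -46.  19.] [312. 191.]
top tile_slab 0.91 [ 656. -197.   17.] [389. 186.]
top core_box 0.86 [ 654. -122.   20.] [351. 188.]
top core_box 0.6 [456. -83.  -3.] [333. 289.]Traceback (most recent call last):
  File "<stdin>", line 5, in <module>
ValueError: it knows: carrier, core_block, core_box, core_plug, core_slab, core_stepped, tile_block, tile_slab, tile_stepped
```

Run:
```python
from h import *
t=snapshot('top'); save(t,'top1')
s=snapshot('side'); save(s,'side1')
for n,s in (('top',t),('side',s)):
    for q in ['core_block','core_stepped','core_slab','core_plug','core_box','carrier']:
        if n=='top' and q not in('carrier',): continue
        for r in place_of(s,q)[:4]: print(n,q,round(r['conf'],2),np.round(r['location']),np.round(proj(s,r['location'])))
    print(n, ray(s,(320,200)))
```

```text
top carrier 0.97 [458. -82.  -1.] [333. 289.]
top carrier 0.7 [650. -45.  20.] [312. 191.]
top (array([555.02815264, -36.56573515, 751.48324798]), array([ 0.10388169, -0.03244404, -0.99422168]))
side core_block 0.94 [648.  42.  30.] [308. 224.]
side core_stepped 0.84 [649. -44.  28.] [320. 195.]
side core_slab 0.88 [ 813. -275.   -3.] [281. 134.]
side core_slab 0.83 [ 781. -181.    6.] [280. 155.]
side core_slab 0.78 [805. -67.   1.] [252. 186.]
side core_slab 0.69 [ 654. -208.   32.] [338. 147.]
side core_plug 0.56 [ 655. -122.   28.] [327. 171.]
side core_plug 0.28 [651.  41.  20.] [307. 227.]
side core_box 0.65 [ 657. -122.   20.] [326. 174.]
side carrier 0.56 [453. -80.  -1.] [420. 211.]
side (array([444.58629683, 655.63096098, 654.74443563]), array([ 0.21108293, -0.72177695, -0.65920368]))
```

View pics/top1.png

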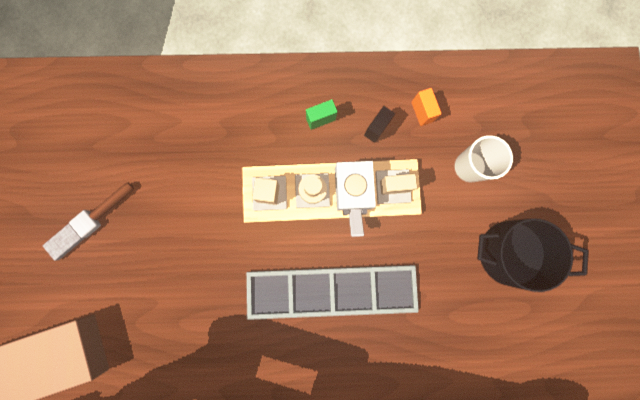

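View pics/side1.png

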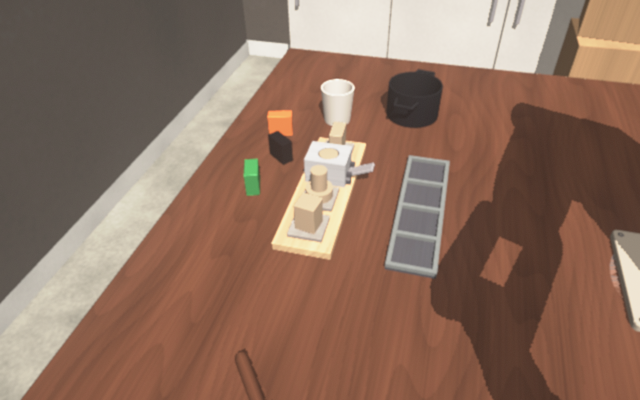

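```bash
cat >> h.py <<'E'
from scipy.spatial.transform import Rotation as Ro
def toolR(st=None):
    st=st or sense(); return Ro.from_euler('xyz',st['tcp_rot'],degrees=True)
def go(xyz,closing_deg=None):
    """tool-frame shift (cm) after an in-place turn about tool z (rad) that sets the closing line at closing_deg in world xy; keeps tool down"""
    st=sense(); R=toolR(st); y=R.as_matrix()[:,1]; turn=0
    print('now',np.round(st['tool_pos'],1),'rot',np.round(st['tcp_rot'],2),'j',np.round(st['joint_pos'],0),'t',st['time'],'F',np.round(st['ft_force'],1),'gap',round(st['finger_gap'],1),'grip',round(st['grip_force'],1))
    cur=np.degrees(np.arctan2(y[1],y[0]))
    if closing_deg is not None:
        d=(closing_deg-cur+90)%180-90; turn=-d   # tool z down
        print('turn deg',round(turn,2),'rad',round(np.radians(turn),4),'alt',round(turn-np.sign(turn)*180,1))
    R2=R*Ro.from_rotvec([0,0,np.radians(turn)])
    print('closing',round(cur,2),'shift cm after turn',np.round(R2.inv().apply(np.array(xyz)-st['tool_pos'])/10,2))
    print('shift cm no turn',np.round(R.inv().apply(np.array(xyz)-st['tool_pos'])/10,2))
E
python3 - <<'E'
from h import *
go([540,-80,330],90)
t=snapshot('top'); s=snapshot('side')
w=snapshot('wrist'); R=toolR().as_matrix(); c,_=ray(w,(0,0)); print('cam in tool',R.T@(c-sense()['tool_pos']), R.T@np.array(w['R']).T)
for n,p in (('top',t),('side',s)):
  for q in ['carrier','tile_block','tile_stepped','tile_slab','core_box','core_block','core_slab','core_stepped','core_plug']:
    for r in trace(p,q)[:1]:
        m=r['pixels'].astype(np.uint8); (cx,cy),(a,b),an=cv2.minAreaRect(cv2.findNonZero(m)); print(n,q,round(r['conf'],2),m.sum(),np.round([cx,cy,a,b,an],1))
E
```

```text
now [143.7 582.6 248.3] rot [180.     0.   166.14] j [71.  7. 85. -0. 87. -5.] t 0.9 F [ 0.6 -0.4 -1.1] gap 85.6 grip 0.0
turn deg -13.86 rad -0.2418 alt 166.1
closing 76.14 shift cm after turn [-39.63 -66.26  -8.17]
shift cm no turn [-54.35 -54.84  -8.17]
cam in tool [  73.80027981    0.40120128 -125.85766846] [[-5.05077819e-04 -9.58076601e-01 -2.86511731e-01]
 [ 9.99999612e-01 -2.76980317e-04 -8.36647287e-04]
 [ 7.22214079e-04 -2.86512043e-01  9.58076369e-01]]
top carrier 0.71 7917 [331.4 291.3  47.2 170.7  87.7]
top tile_block 0.87 574 [268.8 192.3  33.8  35.1  87.6]
top tile_stepped 0.68 436 [312.  190.   33.5  33.5  87.3]
top tile_slab 0.78 664 [392.7 185.9  33.8  35.4  87.1]
top core_box 0.86 1889 [355.3 197.6  75.3  38.9  87.1]
top core_block 0.61 557 [265.5 190.   24.3  23.7   8.7]
top core_slab 0.9 631 [321.2 113.6  21.1  31.6  69.1]
top core_stepped 0.63 642 [312.5 188.   28.   27.   90. ]
top core_plug 0.9 381 [354.5 184.5  21.   21.   90. ]
side carrier 0.78 5336 [419.9 215.2  51.1 118.2   9.5]
side tile_slab 0.46 10 [350.5 144.2   5.4   1.3  18.4]
side core_box 0.92 1575 [338.9 164.8  69.4  41.6   8.6]
side core_block 0.7 995 [308.  212.5  41.   28.   90. ]
side core_slab 0.7 530 [280. 122.  24.  24.  90.]
side core_stepped 0.58 671 [319.5 183.5  37.   25.   90. ]
side core_plug 0.74 154 [328. 153.  10.  18.  90.]
```

```bash
python3 -m handwheel '[[1,0,0,-0.8,0,0,-0.1209],[1,0,0,-0.8,0,0,-0.1209],[1,-1.98,-3.31,-0.33,0,0,0],[1,-1.98,-3.31,-0.33,0,0,0],[1,-1.98,-3.31,-0.33,0,0,0],[1,-1.98,-3.31,-0.33,0,0,0],[1,-1.98,-3.31,-0.33,0,0,0],[1,-1.98,-3.31,-0.33,0,0,0],[1,-1.98,-3.31,-0.33,0,0,0],[1,-1.98,-3.31,-0.33,0,0,0],[1,-1.98,-3.31,-0.33,0,0,0],[1,-1.98,-3.31,-0.33,0,0,0]]' 40
python3 -m handwheel '[[1,-1.98,-3.31,-0.33,0,0,0],[1,-1.98,-3.31,-0.33,0,0,0],[1,-1.98,-3.31,-0.33,0,0,0],[1,-1.98,-3.31,-0.33,0,0,0],[1,-1.98,-3.31,-0.33,0,0,0],[1,-1.98,-3.31,-0.33,0,0,0],[1,-1.98,-3.31,-0.33,0,0,0],[1,-1.98,-3.31,-0.33,0,0,0],[1,-1.98,-3.31,-0.33,0,0,0],[1,-1.98,-3.31,-0.33,0,0,0],[1,0,0,0,0,0,0]]'
python3 - <<'E'
from h import *
go([540,-80,330],90)
w=snapshot('wrist'); save(w,'w1')
np.save('w1.npy',w,allow_pickle=True)
for q in ['carrier','tile_block','tile_stepped','tile_slab','core_box','core_block','core_slab','core_stepped','core_plug']:
    for r in place_of(w,q)[:3]: print(q,round(r['conf'],2),np.round(r['location'],1),np.round(proj(w,r['location'])))
E
```

```text
time: 2.95
tool_pos: [342.1, 249.9, 297.8]
tcp_rot: [180.0, 0.1, -180.0]
ft_force: [1.8, 1.1, 0.1]
finger_gap: 85.3
grip_force: 0.0
time: 3.87
tool_pos: [541.5, -85.1, 329.5]
tcp_rot: [-179.9, -0.0, 179.7]
ft_force: [1.2, -0.2, -0.0]
finger_gap: 85.4
grip_force: 0.0
now [541.5 -85.1 329.5] rot [-1.7988e+02 -2.0000e-02  1.7973e+02] j [ -14.   -2.   86.   -0.   95. -104.] t 3.8667 F [ 1.2 -0.2 -0. ] gap 85.4 grip 0.0
turn deg -0.27 rad -0.0047 alt 179.7
closing 89.73 shift cm after turn [ 0.15  0.51 -0.05]
shift cm no turn [ 0.16  0.51 -0.05]
carrier 0.55 [454.3 -79.6  -1.8] [320.  86.]
tile_block 0.93 [648.8  41.9  17.7] [408. 232.]
tile_slab 0.57 [ 653.9 -206.1   14.1] [231. 235.]
core_box 0.58 [ 655.3 -125.7   17.4] [288. 237.]
core_block 0.57 [647.8  40.8  27.6] [409. 234.]
core_slab 0.91 [ 656.3 -206.5   25.1] [229. 240.]
core_slab 0.86 [ 776.9 -178.2    4.2] [257. 307.]
core_slab 0.79 [ 7.998e+02 -7.010e+01  7.000e-01] [327. 318.]
core_stepped 0.65 [653.4 -46.4  26.4] [345. 238.]
core_stepped 0.5 [451.5 -80.1  -1.4] [320.  84.]
core_plug 0.95 [ 653.9 -123.1   28. ] [289. 239.]
```

View pics/w1.png

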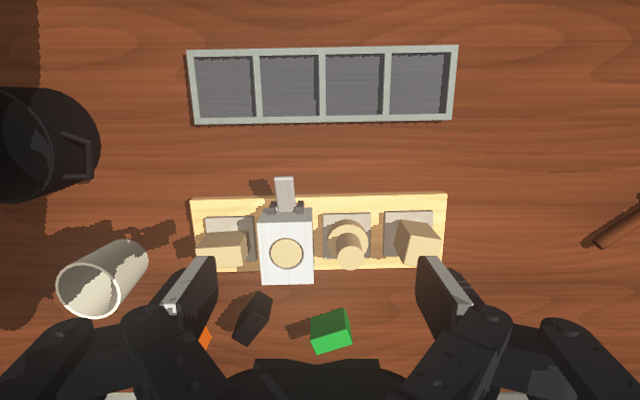

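Run:
```python
from h import *
a=cv2.imread('pics/w1.png')[175:290,185:455]; cv2.imwrite('pics/c1.png',cv2.resize(a,(0,0),fx=2.95,fy=2.95,interpolation=cv2.INTER_CUBIC))
b=cv2.imread('pics/top1.png')[150:325,235:435]; cv2.imwrite('pics/c2.png',cv2.resize(b,(0,0),fx=3.4,fy=3.4,interpolation=cv2.INTER_CUBIC))
w=np.load('w1.npy',allow_pickle=True).item(); t=snapshot('top')
for uv in [(187,51),(458,45),(453,118),(194,125)]: print('wr',np.round(at_z(w,uv,14),1))
from h import *
m=trace(t,'carrier')[0]['pixels'].astype(np.uint8)
p=cv2.boxPoints(cv2.minAreaRect(cv2.findNonZero(m)))
for uv in p: print('top',uv,np.round(at_z(t,uv,14),1))
m=trace(t,'core_plug')[0]['pixels'];v,u=np.nonzero(m); uv=(u.mean(),v.mean()); print('plug top',np.round(at_z(t,uv,74),1), 'wrist',np.round(at_z(w,(286.5,252.5),74),1))
print('tri plug',np.round(tri([(t,uv),(w,(286.5,252.5))]),1))
```

```text
wr [ 413.5 -240.8   14. ]
wr [408.6  85.4  14. ]
wr [494.   88.9  14. ]
wr [ 501.1 -241.9   14. ]
top [287.56738 315.20782] [412.3   7.1  14. ]
top [298.25275 268.90448] [499. -15.  14.]
top [305.11792 270.48877] [495.6 -28.2  14. ]
top [294.43256 316.7921 ] [409.   -5.9  14. ]Traceback (most recent call last):
  File "<stdin>", line 10, in <module>
IndexError: list index out of range
```

View pics/c1.png

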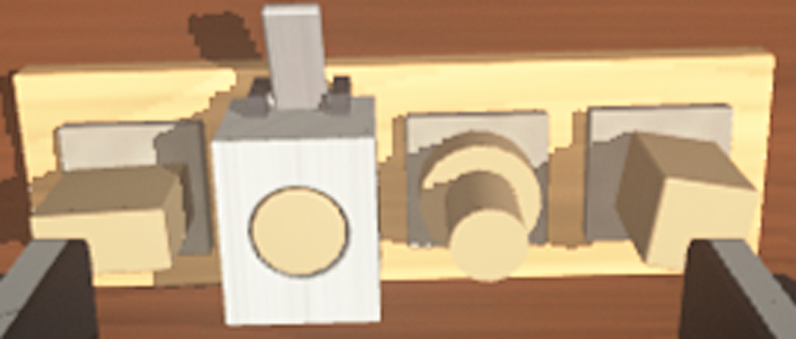

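View pics/c2.png

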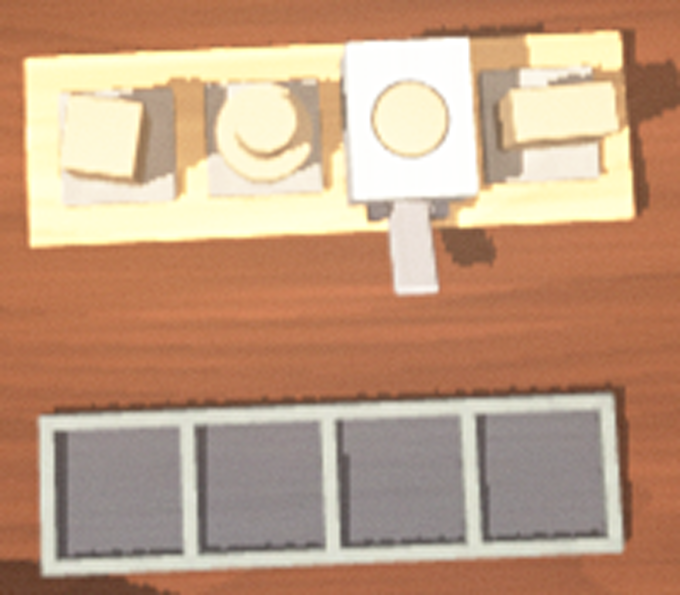

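Run:
```python
from h import *
w=np.load('w1.npy',allow_pickle=True).item(); t=snapshot('top')
T=lambda x,y:(235+(x+.5)/3.4-.5,150+(y+.5)/3.4-.5)
W=lambda x,y:(185+(x+.5)/2.95-.5,175+(y+.5)/2.95-.5)
def show(n,l,f,s,z):
    P=np.array([at_z(s,f(*p),z) for p in l]); print(n,np.round(P[:,:2],1).tolist(),'mean',np.round(P.mean(0)[:2],1))
    if len(P)==4:
        for i in (0,1): e=(P[1]-P[0]+P[2]-P[3])/2 if i==0 else (P[3]-P[0]+P[2]-P[1])/2; print('   edge len %.1f ang %.1f'%(np.hypot(*e[:2]),np.degrees(np.arctan2(e[1],e[0]))%180))
show('carrier t',[(40,417),(612,393),(622,551),(43,576)],T,t,14)
show('carrier w',[(187,51),(458,45),(453,118),(194,125)],lambda x,y:(x,y),w,14)
show('box t',[(346,42),(470,38),(478,193),(350,200)],T,t,75)
show('box w',[(213,141),(376,136),(380,320),(228,325)],W,w,75)
show('block t',[(68,95),(140,98),(133,182),(63,172)],T,t,86)
show('block w',[(668,178),(755,190),(735,265),(648,268)],W,w,86)
show('slab t',[(510,90),(612,82),(618,130),(512,142)],T,t,82)
for n,a,b in (('stem',(267,117),(489,245)),('plug',(411,119),(299,231)),('leverend',(417,292),(291,7)),('blockcorner R far',(140,98),(648,268)),('box corner',(350,200),(376,136))):
    print(n,np.round(tri([(t,T(*a)),(w,W(*b))]),1))
```

```text
carrier t [[495.1, 85.1], [500.3, -241.4], [412.2, -242.3], [407.2, 83.9]] mean [453.7 -78.7]
   edge len 326.4 ang 90.9
   edge len 88.0 ang 0.7
carrier w [[413.5, -240.8], [408.6, 85.4], [494.0, 88.9], [501.1, -241.9]] mean [454.3 -77.1]
   edge len 328.5 ang 91.0
   edge len 86.5 ang 0.8
box t [[695.0, -90.6], [695.8, -157.6], [611.7, -158.4], [609.6, -90.0]] mean [ 653.  -124.2]
   edge len 67.7 ang 91.2
   edge len 84.8 ang 0.1
box w [[611.6, -156.9], [609.7, -90.5], [694.1, -89.5], [696.4, -155.1]] mean [ 653. -123.]
   edge len 66.1 ang 91.8
   edge len 84.6 ang 0.9
block t [[667.6, 57.7], [665.1, 19.8], [620.8, 24.1], [626.9, 60.6]] mean [645.1  40.5]
   edge len 37.4 ang 83.4
   edge len 42.7 ang 175.2
block w [[624.0, 26.2], [629.3, 61.5], [662.6, 56.6], [663.9, 21.0]] mean [645.   41.3]
   edge len 35.5 ang 86.7
   edge len 36.9 ang 172.2
slab t [[665.7, -176.5], [668.8, -231.2], [642.9, -233.0], [637.8, -176.4]] mean [ 653.8 -204.3]
   edge len 55.8 ang 94.2
   edge len 26.9 ang 1.7
stem [653.  -45.8  87.3]
plug [ 652.4 -123.7   74.3]
leverend [ 560.1 -125.7   57.1]
blockcorner R far [665.   20.7  84.7]
box corner [609.6 -90.3  75.2]
```

Wrist crop: slab (c1 ≈ (110,245)), box with plug (299,231), stepped stem (489,245), block (700,220). The slab candidates in the wrist picture are tan (222,258), black (252,318), green (330,330) and orange (205,338). Only the tan one stands on a tile on the board, so it is core_slab. The carrier is empty. First, the lever.

```bash
python3 -m handwheel '[[-1,-0.31,-0.5,2.9,0,0,0],[-1,-0.31,-0.5,2.9,0,0,0],[-1,-0.31,-0.5,2.9,0,0,0],[-1,-0.31,-0.5,2.9,0,0,0],[-1,-0.31,-0.5,2.9,0,0,0],[-1,-0.31,-0.5,2.9,0,0,0],[-1,-0.31,-0.5,2.9,0,0,0],[-1,-0.31,-0.5,2.6,0,0,0],[-1,0,0,0,0,0,0],[-1,0,0,0,0,0,0]]' 40
python3 - <<'E'
from h import *
go([566,-125.5,50],90)
E
```

```text
time: 5.4
tool_pos: [563.0, -119.1, 99.9]
tcp_rot: [179.9, -0.2, 180.0]
ft_force: [0.0, -0.7, 0.4]
finger_gap: 0.1
grip_force: 0.0
now [ 563.  -119.1   99.9] rot [179.93  -0.23 179.98] j [ -17.   11.   98.    0.   72. -107.] t 5.4 F [ 0.  -0.7  0.4] gap 0.1 grip 0.0
turn deg -0.02 rad -0.0004 alt 180.0
closing 89.98 shift cm after turn [-0.32 -0.65  4.98]
shift cm no turn [-0.32 -0.65  4.98]
```

```bash
python3 -m handwheel '[[-1,-0.3,-0.6,1.5,0,0,0],[-1,0,0,1,0,0,0],[-1,0,0,0.8,0,0,0],[-1,0,0,0.7,0,0,0],[-1,0,0,0.5,0,0,0],[-1,0,0,0.3,0,0,0],[-1,0,0,0,0,0,0],[-1,0,0,0,0,0,0]]'
python3 - <<'E'
from h import *
go([566,-125.5,48],90)
s=snapshot('side'); save(s,'s2')
a=cv2.imread('pics/s2.png')[120:220,260:400]; cv2.imwrite('pics/s2c.png',cv2.resize(a,(0,0),fx=5,fy=5))
E
```

```text
time: 6.07
tool_pos: [567.6, -125.2, 53.3]
tcp_rot: [180.0, 0.0, -180.0]
ft_force: [-0.3, 1.4, 0.5]
finger_gap: 0.0
grip_force: 0.0
now [ 567.6 -125.2   53.3] rot [ 1.7999e+02  2.0000e-02 -1.8000e+02] j [ -18.   15.   98.    0.   67. -108.] t 6.0667 F [-0.3  1.4  0.5] gap 0.0 grip 0.0
turn deg 0.0 rad 0.0001 alt -180.0
closing 90.0 shift cm after turn [ 0.16 -0.03  0.53]
shift cm no turn [ 0.16 -0.03  0.53]
```

View pics/s2c.png

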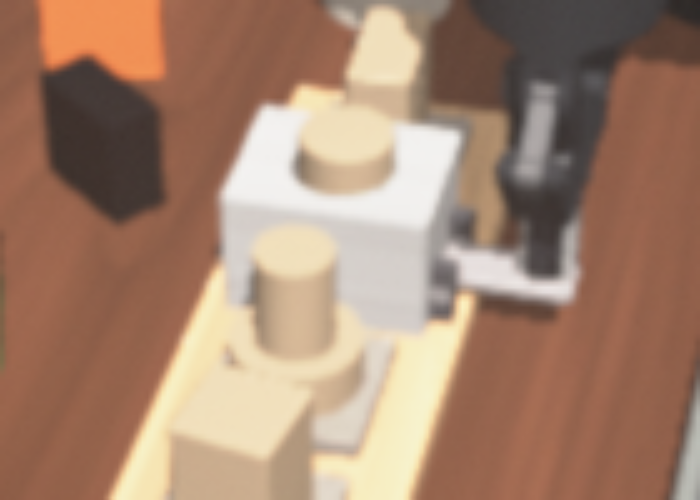

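The side crop shows the fingertip on the lever at (545,270), with the plug already partly raised at (345,150). I'll push on to the stop.

```bash
python3 -m handwheel '[[-1,0.2,0,0.3,0,0,0],[-1,0,0,0.3,0,0,0],[-1,0,0,0,0,0,0]]'; python3 -m handwheel '[[-1,0,0,0.2,0,0,0],[-1,0,0,0.0,0,0,0],[-1,0,0,0,0,0,0]]'; python3 -m handwheel '[[-1,0,0,0.2,0,0,0],[-1,0,0,0.0,0,0,0],[-1,0,0,0,0,0,0]]'
```

```text
time: 6.37
tool_pos: [566.4, -125.5, 47.9]
tcp_rot: [-180.0, 0.1, -180.0]
ft_force: [1.7, -0.1, 3.3]
finger_gap: 0.1
grip_force: 1.3
time: 6.62
tool_pos: [566.5, -125.5, 46.6]
tcp_rot: [-180.0, 0.1, -180.0]
ft_force: [-0.1, 0.5, 8.6]
finger_gap: -0.2
grip_force: 4.1
time: 6.87
tool_pos: [566.7, -125.6, 46.2]
tcp_rot: [-180.0, 0.1, -180.0]
ft_force: [-7.7, 2.7, 22.6]
finger_gap: -0.2
grip_force: 11.4
```

```bash
python3 -m handwheel '[[-1,0,0,-1,0,0,0],[-1,0,0,-2,0,0,0],[-0.5,0,0,-3,0,0,0],[1,0,0,-3,0,0,0.12],[1,0,0,-3,0,0,0.12],[1,0,0,-2,0,0,0.12],[1,0,0,0,0,0,0.12],[1,0,0,0,0,0,0.12],[1,0,0,0,0,0,0.12],[1,0,0,0,0,0,0.12],[1,0,0,0,0,0,0.12],[1,0,0,0,0,0,0.12]]'; python3 -m handwheel '[[1,0,0,0,0,0,0.12],[1,0,0,0,0,0,0.12],[1,0,0,0,0,0,0.12],[1,0,0,0,0,0,0.12],[1,0,0,0,0,0,0],[1,0,0,0,0,0,0]]'
python3 - <<'E'
from h import *
t=snapshot('top'); s=snapshot('side'); O=[]
for p,f in ((t,'t3'),(s,'s3')):
    save(p,f)
    for q in ['core_plug','core_slab']:
        for r in trace(p,q)[:3]:
            v,u=np.nonzero(r['pixels']); print(f,q,round(r['conf'],2),len(u),u.mean().round(1),v.mean().round(1),u.min(),u.max(),v.min(),v.max())
for z in (75,97): print(z, proj(t,[652.4,-123.7,z]), proj(s,[652.4,-123.7,z]))
go([652.4,-123.7,130],0)
a=cv2.imread('pics/s3.png')[100:220,260:460]; cv2.imwrite('pics/s3c.png',cv2.resize(a,(0,0),fx=4,fy=4))
E
```

```text
time: 7.87
tool_pos: [564.9, -125.3, 182.8]
tcp_rot: [-179.9, -0.0, 117.8]
ft_force: [-0.3, 0.3, 0.6]
finger_gap: 85.5
grip_force: 0.0
time: 8.37
tool_pos: [565.1, -125.4, 182.9]
tcp_rot: [-180.0, -0.0, 90.8]
ft_force: [0.3, 0.0, 0.6]
finger_gap: 85.1
grip_force: 0.0
t3 core_slab 0.91 699 426.1 106.2 413 440 88 124
t3 core_slab 0.89 626 321.1 113.8 306 336 100 128
s3 core_plug 0.73 340 328.7 148.1 320 338 138 158
s3 core_slab 0.96 598 280.3 146.6 269 292 131 163
s3 core_slab 0.81 512 280.1 121.1 268 291 110 134
s3 core_slab 0.66 282 338.9 131.8 330 346 121 144
75 [355.29569712 184.61743472] [328.65990614 152.75647581]
97 [356.83363946 182.80451526] [328.64087711 143.7802868 ]
now [ 565.4 -125.4  183.3] rot [-179.99    0.     90.7 ] j [-18.   6.  93.  -0.  80. -18.] t 8.6667 F [ 1.2 -1.1  0.3] gap 85.5 grip 0.0
turn deg 0.7 rad 0.0123 alt -179.3
closing 0.7 shift cm after turn [0.17 8.7  5.32]
shift cm no turn [0.07 8.7  5.32]
```

View pics/s3c.png

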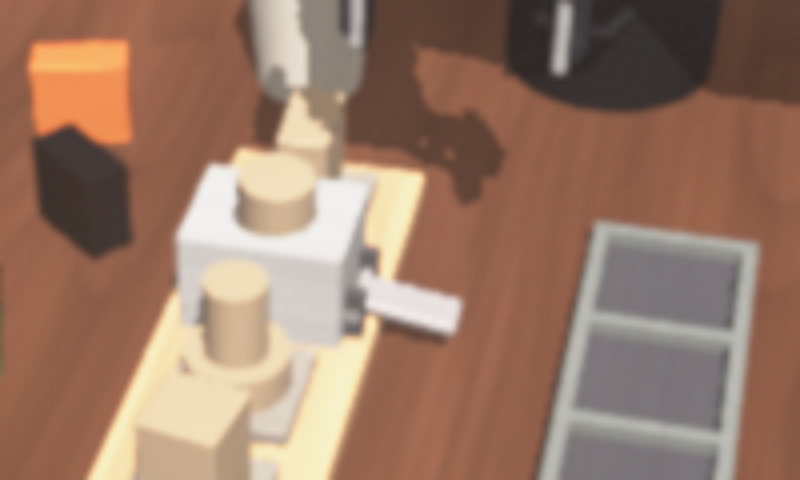

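```bash
python3 -m handwheel '[[1,0,2.9,0,0,0,0.012],[1,0.1,2.9,1,0,0,0],[1,0,2.9,2,0,0,0],[1,0,0,2.5,0,0,0],[1,0,0,2,0,0,0],[1,0,0,1.2,0,0,0],[1,0,0,0,0,0,0],[-1,0,0,0,0,0,0],[-1,0,0,0,0,0,0],[-1,0,0,0,0,0,0],[-1,0,0,0,0,0,0],[-1,0,0,0,0,0,0]]' 30
python3 -m handwheel '[[-1,0,0,0,0,0,0],[-1,0,0,0,0,0,0]]'
python3 - <<'E'
from h import *
go([453.4,-38,160],0)
E
```

```text
time: 9.67
tool_pos: [653.7, -124.6, 98.4]
tcp_rot: [179.8, 0.0, 89.9]
ft_force: [1.1, -0.0, 2.5]
finger_gap: 38.7
grip_force: 31.6
time: 9.83
tool_pos: [653.8, -124.5, 97.9]
tcp_rot: [179.8, 0.0, 89.9]
ft_force: [4.3, 0.1, 3.0]
finger_gap: 38.6
grip_force: 31.7
now [ 653.8 -124.5   97.9] rot [1.7981e+02 4.0000e-02 8.9930e+01] j [-15.  23.  82.   0.  74. -15.] t 9.8333 F [4.3 0.1 3. ] gap 38.6 grip 31.7
turn deg -0.07 rad -0.0012 alt 179.9
closing -0.07 shift cm after turn [  8.64 -20.01  -6.28]
shift cm no turn [  8.62 -20.02  -6.28]
```

```bash
python3 -m handwheel '[[-1,0,0,-1,0,0,0],[-1,0,0,-2,0,0,0],[-1,0,0,-2.5,0,0,0],[-1,0,0,-2.5,0,0,0],[-1,1.23,-2.86,0,0,0,0],[-1,1.23,-2.86,0,0,0,0],[-1,1.23,-2.86,0,0,0,0],[-1,1.23,-2.86,0,0,0,0],[-1,1.23,-2.86,0,0,0,0],[-1,1.23,-2.86,0,0,0,0],[-1,1.23,-2.86,0,0,0,0],[-1,0,0,1,0,0,0]]'
python3 -m handwheel '[[-1,0,0,2,0,0,0],[-1,0,0,2,0,0,0],[-1,0,0,2,0,0,0],[-1,0,0,2,0,0,0],[-1,0,0,0,0,0,0],[-1,0,0,0,0,0,0]]'
python3 - <<'E'
from h import *
go([453.4,-38,51],0)
t=snapshot('top'); s=snapshot('side'); w=snapshot('wrist')
for p,f in ((t,'t4'),(s,'s4'),(w,'w4')):
    save(p,f)
    for r in trace(p,'core_plug')[:2]:
            v,u=np.nonzero(r['pixels']); print(f,round(r['conf'],2),len(u),u.mean().round(1),v.mean().round(1))
E
```

```text
time: 10.83
tool_pos: [448.5, -36.1, 166.8]
tcp_rot: [-179.9, -0.0, 90.0]
ft_force: [-0.3, -0.6, -1.4]
finger_gap: 38.6
grip_force: 32.4
time: 11.33
tool_pos: [450.7, -37.6, 85.1]
tcp_rot: [-179.8, -0.0, 89.9]
ft_force: [0.2, -0.4, -0.5]
finger_gap: 38.6
grip_force: 32.4
now [450.7 -37.6  85.1] rot [-1.7976e+02 -4.0000e-02  8.9930e+01] j [-11.  -7. 118.  -0.  70. -11.] t 11.3333 F [ 0.2 -0.4 -0.5] gap 38.6 grip 32.4
turn deg -0.07 rad -0.0012 alt 179.9
closing -0.07 shift cm after turn [-0.04  0.28  3.41]
shift cm no turn [-0.04  0.28  3.41]
s4 0.8 630 423.3 200.6
w4 0.89 8108 316.6 260.1
w4 0.57 3164 625.9 100.1
```

View pics/w4.png

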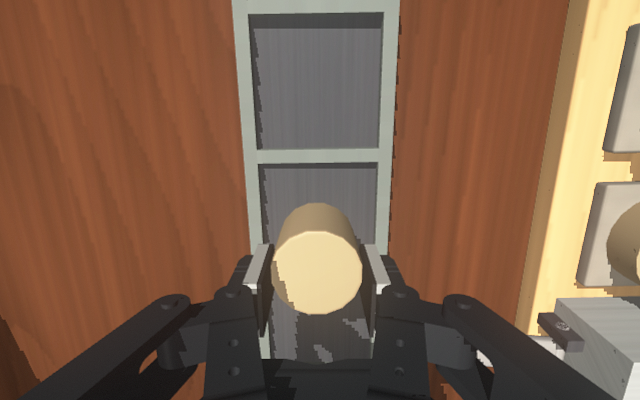

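The wrist picture shows the plug upright between the pads at (317,270), over the second pocket from the left. Above it is the leftmost pocket (315,85). Lowering and releasing.

```bash
python3 -m handwheel '[[-1,0,0.25,1.5,0,0,0],[-1,0,0,1.2,0,0,0],[-1,0,0,0.5,0,0,0],[-1,0,0,0,0,0,0],[-1,0,0,0,0,0,0]]'; python3 -m handwheel '[[-1,0,0,0.2,0,0,0],[-1,0,0,0,0,0,0]]'
```

```text
time: 12.05
tool_pos: [454.9, -37.9, 54.6]
tcp_rot: [-180.0, -0.0, 89.9]
ft_force: [0.0, 0.3, -1.5]
finger_gap: 38.5
grip_force: 32.4
time: 12.22
tool_pos: [455.4, -38.0, 52.9]
tcp_rot: [179.9, 0.0, 89.9]
ft_force: [-0.2, 0.0, -0.4]
finger_gap: 38.8
grip_force: 32.4
```

```bash
python3 -m handwheel '[[-1,0,0,0.15,0,0,0],[-1,0,0,0,0,0,0]]'; python3 -m handwheel '[[0,0,0,0,0,0,0],[0,0,0,0,0,0,0],[0.2,0,0,0,0,0,0],[1,0,0,-1,0,0,0],[1,0,0,-2,0,0,0],[1,0,0,-3,0,0,0],[1,0,0,-3,0,0,0],[1,0,0,-3,0,0,0],[1,0,0,0,0,0,0],[1,0,0,0,0,0,0]]'
python3 - <<'E'
from h import *
go([653,-45.8,160],0)
t=snapshot('top'); s=snapshot('side'); w=snapshot('wrist')
for p,f in ((t,'t5'),(s,'s5'),(w,'w5')):
    save(p,f)
    for r in trace(p,'core_plug')[:2]:
            v,u=np.nonzero(r['pixels']); print(f,round(r['conf'],2),len(u),u.mean().round(1),v.mean().round(1),np.round(at_z(p,(u.mean(),v.mean()),35),0))
    for r in place_of(p,'core_plug')[:1]: print(r)
E
```

```text
time: 12.38
tool_pos: [455.5, -38.3, 51.6]
tcp_rot: [179.9, 0.0, 89.9]
ft_force: [0.1, -1.5, 2.4]
finger_gap: 38.5
grip_force: 32.8
time: 13.22
tool_pos: [456.6, -38.2, 174.0]
tcp_rot: [179.7, 0.1, 89.9]
ft_force: [-0.6, -0.8, -1.3]
finger_gap: 85.6
grip_force: 0.0
now [456.6 -38.2 174. ] rot [1.7969e+02 6.0000e-02 8.9940e+01] j [-11. -13. 113.   0.  80. -11.] t 13.2167 F [-0.6 -0.8 -1.3] gap 85.6 grip 0.0
turn deg -0.06 rad -0.0011 alt 179.9
closing -0.06 shift cm after turn [-0.76 19.63  1.5 ]
shift cm no turn [-0.74 19.63  1.5 ]
{'location': [647.8, 41.2, 28.5], 'conf': 0.42}
s5 0.91 563 418.9 213.7 [455. -32.  35.]
{'location': [459.6, -37.0, 5.8], 'conf': 0.91}
w5 0.9 2422 318.0 192.1 [455. -38.  35.]
{'location': [456.3, -35.1, 4.8], 'conf': 0.66}
```

View pics/w5.png

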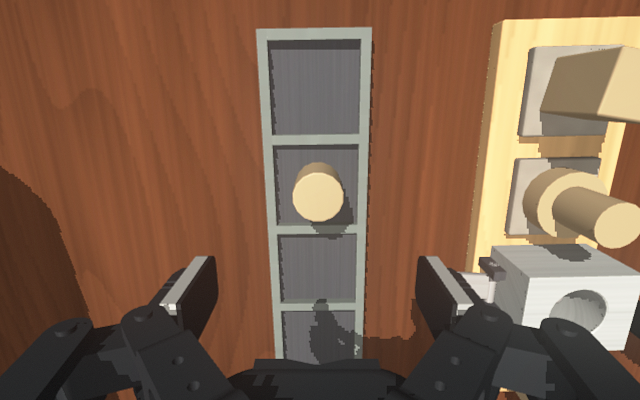

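The plug stands upright in the second-left pocket at (318,190), and the core box is empty. Next is the stepped core, gripped by its stem.

```bash
python3 -m handwheel '[[1,-0.15,3.92,0,0,0,0],[1,-0.15,3.92,0,0,0,0],[1,-0.15,3.92,0,0,0,0],[1,-0.15,3.92,0,0,0,0],[1,-0.15,3.92,0,0,0,0],[1,0,0,2,0,0,0],[1,0,0,2.5,0,0,0],[1,0,0,2.5,0,0,0],[1,0,0,2,0,0,0],[1,0,0,0.7,0,0,0],[1,0,0,0,0,0,0],[1,0,0,0,0,0,0]]' 30
python3 - <<'E'
from h import *
go([653,-45.8,73],0)
E
```

```text
time: 14.67
tool_pos: [650.9, -45.6, 74.1]
tcp_rot: [-180.0, -0.0, 89.9]
ft_force: [0.7, -0.3, 0.6]
finger_gap: 85.3
grip_force: 0.0
now [650.9 -45.6  74.1] rot [-179.98   -0.     89.93] j [-9. 23. 85. -0. 71. -8.] t 14.6667 F [ 0.7 -0.3  0.6] gap 85.3 grip 0.0
turn deg -0.07 rad -0.0012 alt 179.9
closing -0.07 shift cm after turn [-0.02  0.21  0.11]
shift cm no turn [-0.02  0.21  0.11]
```

```bash
python3 -m handwheel '[[0,0,0.2,0.1,0,0,0],[-1,0,0,0,0,0,0],[-1,0,0,0,0,0,0],[-1,0,0,0,0,0,0],[-1,0,0,0,0,0,0],[-1,0,0,0,0,0,0],[-1,0,0,0,0,0,0]]' 30
python3 -m handwheel '[[-1,0,0,-1,0,0,0],[-1,0,0,-2,0,0,0],[-1,0,0,-2.5,0,0,0],[-1,0,0,-3,0,0,0],[-1,-1.03,-2.83,0,0,0,0],[-1,-1.03,-2.83,0,0,0,0],[-1,-1.03,-2.83,0,0,0,0],[-1,-1.03,-2.83,0,0,0,0],[-1,-1.03,-2.83,0,0,0,0],[-1,-1.03,-2.83,0,0,0,0],[-1,-1.03,-2.83,0,0,0,0],[-1,0,0,1,0,0,0]]'
python3 -m handwheel '[[-1,0,0,1.5,0,0,0],[-1,0,0,1.5,0,0,0],[-1,0,0,1.5,0,0,0],[-1,0,0,1.5,0,0,0],[-1,0,0,1,0,0,0],[-1,0,0,0,0,0,0],[-1,0,0,0,0,0,0]]'
python3 - <<'E'
from h import *
go([454.6,-118,51],0)
s=snapshot('side'); save(s,'s6')
w=snapshot('wrist'); save(w,'w6')
for r in place_of(w,'core_stepped')[:2]+place_of(s,'core_stepped')[:2]: print(r)
E
```

```text
time: 15.25
tool_pos: [653.5, -45.7, 73.9]
tcp_rot: [179.9, 0.0, 89.9]
ft_force: [-1.3, -0.2, 5.5]
finger_gap: 31.1
grip_force: 30.1
time: 16.25
tool_pos: [451.7, -118.9, 149.2]
tcp_rot: [180.0, 0.1, 89.9]
ft_force: [-0.9, 0.1, -0.7]
finger_gap: 31.0
grip_force: 30.6
time: 16.83
tool_pos: [454.3, -117.2, 77.5]
tcp_rot: [-179.9, -0.0, 89.9]
ft_force: [0.9, 0.4, -1.9]
finger_gap: 30.9
grip_force: 30.5
now [ 454.3 -117.2   77.5] rot [-1.7992e+02 -3.0000e-02  8.9940e+01] j [-21.  -4. 115.   0.  68. -21.] t 16.8333 F [ 0.9  0.4 -1.9] gap 30.9 grip 30.5
turn deg -0.06 rad -0.0011 alt 179.9
closing -0.06 shift cm after turn [-0.08  0.03  2.65]
shift cm no turn [-0.08  0.03  2.65]
{'location': [455.0, -119.5, 32.0], 'conf': 0.87}
{'location': [452.1, -119.5, 35.3], 'conf': 0.62}
{'location': [648.8, -42.8, 21.0], 'conf': 0.42}
```

```bash
python3 -m handwheel '[[-1,-0.05,0,1,0,0,0],[-1,0,0,0.9,0,0,0],[-1,0,0,0.4,0,0,0],[-1,0,0,0,0,0,0],[-1,0,0,0,0,0,0]]'; python3 -m handwheel '[[-1,0,0,0.2,0,0,0],[-1,0,0,0,0,0,0]]'
```

```text
time: 17.45
tool_pos: [454.0, -117.7, 54.0]
tcp_rot: [-179.9, -0.0, 89.9]
ft_force: [0.6, -0.5, -1.4]
finger_gap: 31.3
grip_force: 30.5
time: 17.62
tool_pos: [454.7, -118.0, 52.7]
tcp_rot: [180.0, 0.0, 89.9]
ft_force: [0.3, -0.6, -0.8]
finger_gap: 31.1
grip_force: 30.5
```

```bash
python3 -m handwheel '[[-1,0,0,0.1,0,0,0],[-1,0,0,0,0,0,0]]'; python3 -m handwheel '[[0,0,0,0,0,0,0],[0,0,0,0,0,0,0],[0.2,0,0,0,0,0,0],[1,0,0,-1,0,0,0],[1,0,0,-2,0,0,0],[1,0,0,-3,0,0,0],[1,0,0,-3,0,0,0],[1,0,0,-3,0,0,0],[1,0,0,-2,0,0,0],[1,0,0,0,0,0,0]]'
python3 - <<'E'
from h import *
go([645,41,190],-6)
s=snapshot('side'); save(s,'s7'); t=snapshot('top'); save(t,'t7')
w=snapshot('wrist'); save(w,'w7')
for p in (s,w):
  for r in place_of(p,'core_stepped')[:2]: print(r)
m=trace(t,'core_block')
for r in m[:1]:
    c=cv2.boxPoints(cv2.minAreaRect(cv2.findNonZero(r['pixels'].astype(np.uint8)))); print(c.round(1).tolist())
    print(np.round([at_z(t,p,86)[:2] for p in c],1).tolist())
a=np.hstack([cv2.resize(cv2.imread('pics/t7.png')[165:220,245:295],(400,440),interpolation=cv2.INTER_CUBIC),cv2.resize(cv2.imread('pics/s7.png')[130:260,375:475],(340,440))]); cv2.imwrite('pics/c7.png',a)
E
```

```text
time: 17.78
tool_pos: [454.9, -118.1, 52.0]
tcp_rot: [180.0, 0.0, 89.9]
ft_force: [0.5, 0.2, -1.1]
finger_gap: 31.2
grip_force: 30.7
time: 18.62
tool_pos: [457.5, -119.0, 198.5]
tcp_rot: [179.5, 0.2, 89.9]
ft_force: [0.1, 0.1, -0.1]
finger_gap: 85.2
grip_force: 0.0
now [ 457.5 -119.   198.5] rot [179.49   0.19  89.93] j [-21. -12. 109.  -0.  82. -21.] t 18.6167 F [ 0.1  0.1 -0.1] gap 85.2 grip 0.0
turn deg 5.94 rad 0.1036 alt -174.1
closing -0.06 shift cm after turn [17.87 16.97  0.96]
shift cm no turn [16.02 18.72  0.96]
{'location': [452.5, -120.1, 9.0], 'conf': 0.87}
{'location': [455.9, -117.6, 6.5], 'conf': 0.88}
{'location': [454.9, -36.7, 4.4], 'conf': 0.53}
[[251.10000610351562, 200.89999389648438], [254.1999969482422, 176.3000030517578], [280.29998779296875, 179.5], [277.20001220703125, 204.1999969482422]]
[[625.8, 64.2], [670.0, 58.4], [663.0, 11.8], [618.9, 18.0]]
```

View pics/c7.png

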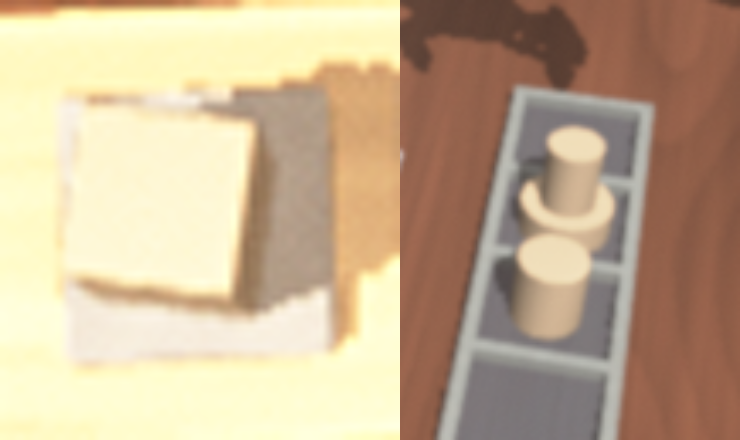

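Left crop: the block top has its corners at (82,105), (255,122), (235,298) and (68,278), which gives a closing angle of -6°. Right crop: stepped core and plug stand upright in their pockets. Now to fetch the block.

```bash
python3 -m handwheel '[[1,0,0,0,0,0,0.104],[1,2.55,2.42,0,0,0,0],[1,2.55,2.42,0,0,0,0],[1,2.55,2.42,0,0,0,0],[1,2.55,2.42,0,0,0,0],[1,2.55,2.42,0,0,0,0],[1,2.55,2.42,0,0,0,0],[1,2.55,2.42,0,0,0,0],[1,0,0,3,0,0,0],[1,0,0,3,0,0,0],[1,0,0,3,0,0,0],[1,0,0,0,0,0,0]]' 30
python3 -m handwheel '[[1,0,0,0,0,0,0]]'
python3 - <<'E'
from h import *
go([645,41,68],-6)
E
```

```text
time: 19.92
tool_pos: [636.1, 42.1, 92.3]
tcp_rot: [-179.2, 0.1, 84.0]
ft_force: [-1.9, 0.3, -2.1]
finger_gap: 85.3
grip_force: 0.0
time: 20.0
tool_pos: [639.2, 41.8, 98.4]
tcp_rot: [-179.6, 0.0, 84.0]
ft_force: [0.3, -0.1, 0.3]
finger_gap: 85.1
grip_force: 0.0
now [639.2  41.8  98.4] rot [-1.7958e+02  4.0000e-02  8.3970e+01] j [-1. 20. 86.  0. 74.  5.] t 20.0 F [ 0.3 -0.1  0.3] gap 85.1 grip 0.0
turn deg -0.03 rad -0.0004 alt 180.0
closing -6.03 shift cm after turn [-0.02  0.61  3.04]
shift cm no turn [-0.02  0.61  3.04]
```

```bash
python3 -m handwheel '[[1,0,0.3,0,0,0,0],[1,0,0,1,0,0,0],[1,0,0,1,0,0,0],[1,0,0,0,0,0,0],[1,0,0,0,0,0,0],[1,0,0,0,0,0,0]]'
```

```text
time: 20.5
tool_pos: [644.9, 41.4, 82.0]
tcp_rot: [180.0, 0.0, 84.0]
ft_force: [0.9, 0.8, -0.5]
finger_gap: 85.5
grip_force: 0.0
```

```bash
python3 -m handwheel '[[1,0,0,0.8,0,0,0],[1,0,0,0.5,0,0,0],[0,0,0,0,0,0,0],[-1,0,0,0,0,0,0],[-1,0,0,0,0,0,0],[-1,0,0,0,0,0,0],[-1,0,0,0,0,0,0],[-1,0,0,0,0,0,0]]' 35
python3 -m handwheel '[[-1,0,0,-1,0,0,0],[-1,0,0,-2,0,0,0],[-1,0,0,-3,0,0,-0.061],[-1,0,0,-3,0,0,-0.061],[-1,0,0,0,0,0,0],[-1,0,0,0,0,0,0],[-1,0,0,0,0,0,0]]'
python3 - <<'E'
from h import *
go([455.8,-198,51],1)
E
```

```text
time: 21.17
tool_pos: [645.2, 41.4, 69.2]
tcp_rot: [180.0, -0.0, 84.0]
ft_force: [0.1, 0.8, 1.3]
finger_gap: 39.5
grip_force: 35.9
time: 21.75
tool_pos: [644.7, 41.4, 158.9]
tcp_rot: [180.0, 0.0, 90.9]
ft_force: [-0.8, 0.6, -1.8]
finger_gap: 39.6
grip_force: 35.8
now [644.7  41.4 158.9] rot [180.     0.    90.92] j [-1. 18. 83. -0. 79. -2.] t 21.75 F [-0.8  0.6 -1.8] gap 39.6 grip 35.8
turn deg -0.08 rad -0.0013 alt 179.9
closing 0.92 shift cm after turn [-23.61 -19.31  10.79]
shift cm no turn [-23.64 -19.27  10.79]
```

```bash
python3 -m handwheel '[[-1,-2.95,-2.41,0,0,0,0],[-1,-2.95,-2.41,0,0,0,0],[-1,-2.95,-2.41,0,0,0,0],[-1,-2.95,-2.41,0,0,0,0],[-1,-2.95,-2.41,0,0,0,0],[-1,-2.95,-2.41,0,0,0,0],[-1,-2.95,-2.41,0,0,0,0],[-1,-2.95,-2.41,0,0,0,0],[-1,0,0,0,0,0,0],[-1,0,0,0,0,0,0],[-1,0,0,0,0,0,0]]'
python3 -m handwheel '[[-1,0,0,1.5,0,0,0],[-1,0,0,2,0,0,0],[-1,0,0,2,0,0,0],[-1,0,0,2,0,0,0],[-1,0,0,1,0,0,0],[-1,0,0,0,0,0,0],[-1,0,0,0,0,0,0],[-1,0,0,0,0,0,0]]'
python3 - <<'E'
from h import *
go([455.8,-198,47],1)
w=snapshot('wrist'); save(w,'w8')
for r in place_of(w,'core_block')[:2]: print(r)
E
```

```text
time: 22.67
tool_pos: [455.3, -197.4, 157.6]
tcp_rot: [-179.9, -0.1, 90.9]
ft_force: [0.6, 0.7, -0.8]
finger_gap: 39.7
grip_force: 36.0
time: 23.33
tool_pos: [457.0, -197.7, 74.9]
tcp_rot: [179.9, 0.0, 91.0]
ft_force: [-0.2, -0.2, -1.2]
finger_gap: 39.6
grip_force: 36.0
now [ 457.  -197.7   74.9] rot [1.7993e+02 3.0000e-02 9.1010e+01] j [-29.   1. 111.   0.  68. -30.] t 23.3333 F [-0.2 -0.2 -1.2] gap 39.6 grip 36.0
turn deg 0.01 rad 0.0001 alt -180.0
closing 1.01 shift cm after turn [-0.03 -0.12  2.79]
shift cm no turn [-0.03 -0.12  2.79]
{'location': [458.2, -196.9, 32.6], 'conf': 0.66}
```

```bash
python3 -m handwheel '[[-1,0,-0.1,1,0,0,0],[-1,0,0,0.9,0,0,0],[-1,0,0,0.5,0,0,0],[-1,0,0,0.1,0,0,0],[-1,0,0,0,0,0,0],[-1,0,0,0,0,0,0]]'; python3 -m handwheel '[[-1,0,0,0.15,0,0,0],[-1,0,0,0,0,0,0]]'
```

```text
time: 23.93
tool_pos: [454.9, -197.7, 48.6]
tcp_rot: [-180.0, -0.0, 91.0]
ft_force: [-0.0, 0.2, -1.3]
finger_gap: 39.5
grip_force: 36.0
time: 24.1
tool_pos: [455.1, -197.8, 47.3]
tcp_rot: [180.0, 0.0, 91.0]
ft_force: [-0.4, -0.3, -1.2]
finger_gap: 39.7
grip_force: 36.0
```

```bash
python3 -m handwheel '[[0,0,0,0,0,0,0],[0,0,0,0,0,0,0],[0.2,0,0,0,0,0,0],[1,0,0,-1,0,0,0],[1,0,0,-2,0,0,0],[1,0,0,-3,0,0,0],[1,0,0,-3,0,0,0],[1,0,0,-3,0,0,0],[1,0,0,-3,0,0,-0.044]]'
python3 -m handwheel '[[1,-0.3,3.9,0,0,0,0],[1,-0.3,3.9,0,0,0,0],[1,-0.3,3.9,0,0,0,0],[1,-0.3,3.9,0,0,0,0],[1,-0.3,3.9,0,0,0,0],[1,0,0,0,0,0,0],[1,0,0,0,0,0,0],[1,0,0,0,0,0,0]]'
python3 - <<'E'
from h import *
go([654,-205,100],3.5)
w=snapshot('wrist'); save(w,'w9'); np.save('w9.npy',w,allow_pickle=True)
for r in place_of(w,'core_slab')[:2]+place_of(w,'core_block')[:1]: print(r)
for r in trace(w,'core_slab')[:1]: v,u=np.nonzero(r['pixels']); print(u.min(),u.max(),v.min(),v.max())
E
```

```text
time: 24.85
tool_pos: [454.9, -197.7, 199.8]
tcp_rot: [180.0, 0.0, 93.4]
ft_force: [0.3, -0.7, -0.3]
finger_gap: 85.2
grip_force: 0.0
time: 25.52
tool_pos: [650.2, -200.8, 197.3]
tcp_rot: [-179.9, -0.0, 93.5]
ft_force: [-1.2, 0.0, 0.2]
finger_gap: 85.5
grip_force: 0.0
now [ 650.2 -200.8  197.3] rot [-1.7994e+02 -2.0000e-02  9.3500e+01] j [-21.  21.  74.  -0.  84. -25.] t 25.5167 F [-1.2  0.   0.2] gap 85.5 grip 0.0
turn deg -0.0 rad -0.0 alt 180.0
closing 3.5 shift cm after turn [-0.45  0.36  9.73]
shift cm no turn [-0.45  0.36  9.73]
{'location': [811.3, -280.2, -0.6], 'conf': 0.95}
{'location': [776.0, -178.7, 2.7], 'conf': 0.84}
{'location': [454.0, -197.0, 7.8], 'conf': 0.77}
482 561 0 71
```

View pics/w9.png

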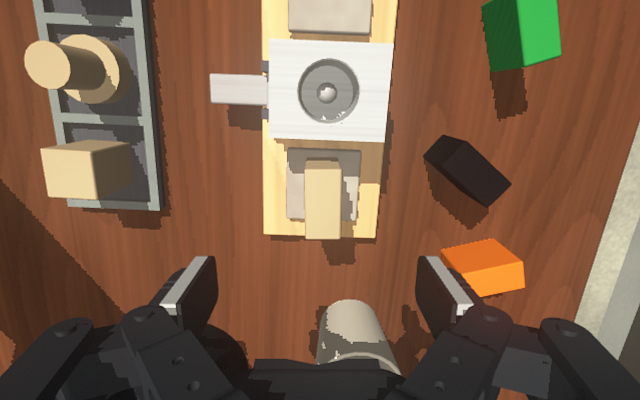

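Run:
```python
from h import *
w=np.load('w9.npy',allow_pickle=True).item(); t=snapshot('top'); s=snapshot('side')
P=np.array([at_z(w,p,82) for p in [(306,162),(338,160),(341,238),(307,240)]]); print(P.round(1),P.mean(0))
for a,b in ((1,0),(2,3)): d=P[a]-P[b]; print(np.degrees(np.arctan2(d[1],d[0])),np.hypot(*d[:2]))
for a,b in ((0,3),(1,2)): d=P[a]-P[b]; print(np.degrees(np.arctan2(d[1],d[0])),np.hypot(*d[:2]))
for z in (0,60,100): print(z,at_z(t,(456,165),z)[:2])
go([P.mean(0)[0],P.mean(0)[1],66],3.5)
```

```text
[[ 640.3 -172.8   82. ]
 [ 663.2 -169.9   82. ]
 [ 670.3 -230.4   82. ]
 [ 644.2 -233.7   82. ]] [ 654.49856688 -201.70848227   82.        ]
7.105174663034686 23.129119758073593
7.1579665628911116 26.337577770826368
93.70481845452018 61.08016968789532
96.71563827912523 60.949776925969424
0 [ 698.99015045 -340.78236261]
60 [ 687.49592235 -316.49306848]
100 [ 679.83310361 -300.30020572]
now [ 650.1 -201.2  198.8] rot [1.799e+02 5.000e-02 9.345e+01] j [-22.  21.  74.  -0.  84. -25.] t 25.8167 F [-0.1  0.4  0.1] gap 85.6 grip 0.0
turn deg -0.05 rad -0.0008 alt 180.0
closing 3.45 shift cm after turn [-0.07  0.41 13.28]
shift cm no turn [-0.07  0.41 13.28]
```

```bash
python3 -m handwheel '[[1,-0.3,0.4,2,0,0,-0.018],[1,0,0,3,0,0,0],[1,0,0,3,0,0,0],[1,0,0,3,0,0,0],[1,0,0,1.5,0,0,0],[1,0,0,0.6,0,0,0],[1,0,0,0,0,0,0],[1,0,0,0,0,0,0]]' 35
python3 -m handwheel '[[0,0,0,0,0,0,0],[-1,0,0,0,0,0,0],[-1,0,0,0,0,0,0],[-1,0,0,0,0,0,0],[-1,0,0,0,0,0,0],[-1,0,0,0,0,0,0],[-1,0,0,0,0,0,0]]'
python3 -m handwheel '[[-1,0,0,-1,0,0,0],[-1,0,0,-2,0,0,0],[-1,0,0,-3,0,0,0.03],[-1,0,0,-3,0,0,0.03],[-1,0,0,0,0,0,0],[-1,0,0,0,0,0,0],[-1,0,0,0,0,0,0]]'
python3 - <<'E'
from h import *
go([452.2,42,50],1)
w=snapshot('wrist'); save(w,'w10')
E
```

```text
time: 26.48
tool_pos: [655.6, -204.1, 68.1]
tcp_rot: [179.9, 0.1, 94.5]
ft_force: [0.9, 0.1, 0.2]
finger_gap: 85.5
grip_force: 0.0
time: 27.07
tool_pos: [655.3, -203.9, 67.2]
tcp_rot: [179.9, 0.0, 94.5]
ft_force: [-0.9, 0.7, 6.2]
finger_gap: 27.7
grip_force: 35.8
time: 27.65
tool_pos: [654.4, -203.5, 155.9]
tcp_rot: [-180.0, -0.0, 91.1]
ft_force: [-0.6, 0.1, -1.6]
finger_gap: 27.7
grip_force: 35.2
now [ 654.4 -203.5  155.9] rot [-1.7996e+02 -2.0000e-02  9.1100e+01] j [-22.  24.  76.  -0.  81. -23.] t 27.65 F [-0.6  0.1 -1.6] gap 27.7 grip 35.2
turn deg 0.1 rad 0.0017 alt -179.9
closing 1.1 shift cm after turn [ 24.89 -19.78  10.61]
shift cm no turn [ 24.93 -19.74  10.61]
```

View pics/w10.png

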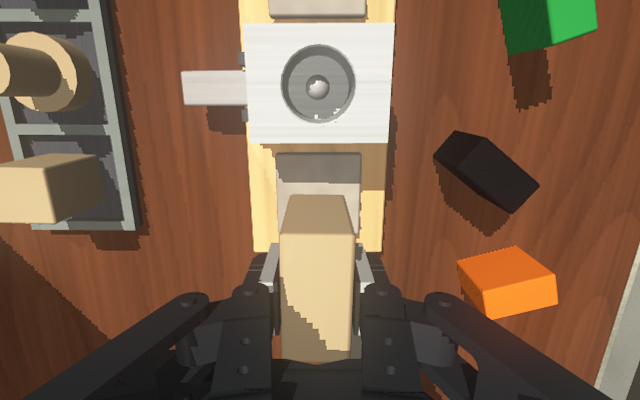

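```bash
python3 -m handwheel '[[-1,3.11,-2.47,0,0,0,0],[-1,3.11,-2.47,0,0,0,0],[-1,3.11,-2.47,0,0,0,0],[-1,3.11,-2.47,0,0,0,0],[-1,3.11,-2.47,0,0,0,0],[-1,3.11,-2.47,0,0,0,0],[-1,3.11,-2.47,0,0,0,0],[-1,3.11,-2.47,0,0,0,0],[-1,0,0,0,0,0,0],[-1,0,0,0,0,0,0],[-1,0,0,0,0,0,0]]'
python3 -m handwheel '[[-1,0,0,1.5,0,0,0],[-1,0,0,2,0,0,0],[-1,0,0,2,0,0,0],[-1,0,0,2,0,0,0],[-1,0,0,1,0,0,0],[-1,0,0,0,0,0,0],[-1,0,0,0,0,0,0],[-1,0,0,0,0,0,0]]'
python3 - <<'E'
from h import *
go([452.2,42,45],1)
w=snapshot('wrist')
for v in (235,362): print(at_z(w,(318,v),sense()['tool_pos'][2]+14.8))
for r in place_of(w,'core_slab')[:2]: print(r)
E
```

```text
time: 28.62
tool_pos: [452.0, 41.4, 155.4]
tcp_rot: [-179.9, 0.0, 91.1]
ft_force: [1.6, -0.6, -0.9]
finger_gap: 27.7
grip_force: 35.4
time: 29.28
tool_pos: [453.6, 41.0, 72.4]
tcp_rot: [179.9, 0.0, 91.0]
ft_force: [0.3, -0.7, -1.1]
finger_gap: 27.5
grip_force: 35.4
now [453.6  41.   72.4] rot [1.7993e+02 1.0000e-02 9.1040e+01] j [ -1.  -6. 118.  -0.  68.  -2.] t 29.2833 F [ 0.3 -0.7 -1.1] gap 27.5 grip 35.4
turn deg 0.04 rad 0.0008 alt -180.0
closing 1.04 shift cm after turn [ 0.1  -0.14  2.74]
shift cm no turn [ 0.1  -0.14  2.74]
[452.95651896  67.74363234  87.41733378]
[454.01500079  12.81068578  87.41733378]
{'location': [456.0, 38.1, 29.3], 'conf': 0.87}
```

```bash
python3 -m handwheel '[[-1,0.15,-0.1,1,0,0,0],[-1,0,0,0.9,0,0,0],[-1,0,0,0.5,0,0,0],[-1,0,0,0.1,0,0,0],[-1,0,0,0,0,0,0],[-1,0,0,0,0,0,0]]'; python3 -m handwheel '[[-1,0,0,0.15,0,0,0],[-1,0,0,0,0,0,0]]'
```

```text
time: 29.88
tool_pos: [451.3, 42.9, 46.0]
tcp_rot: [-180.0, 0.0, 91.1]
ft_force: [0.5, 0.5, -2.0]
finger_gap: 27.8
grip_force: 35.6
time: 30.05
tool_pos: [451.8, 42.9, 45.2]
tcp_rot: [180.0, -0.0, 91.1]
ft_force: [-1.3, -0.5, 2.1]
finger_gap: 27.6
grip_force: 35.7
```

Contact with the floor. Release, lift, back off and check.

```bash
python3 -m handwheel '[[0,0,0,0,0,0,0],[0,0,0,0,0,0,0],[0.2,0,0,0,0,0,0],[1,0,0,-1,0,0,0],[1,0,0,-2,0,0,0],[1,0,0,-3,0,0,0],[1,0,0,-3,0,0,0],[1,0,0,-3,0,0,0],[1,0,0,-3,0,0,0],[1,3,0,-2,0,0,0],[1,3,0,-2,0,0,0],[1,3,0,-2,0,0,0]]'
python3 -m handwheel '[[1,3,0,0,0,0,0],[1,0,0,0,0,0,0],[1,0,0,0,0,0,0],[1,0,0,0,0,0,0]]'
python3 - <<'E'
from h import *
t=snapshot('top'); s=snapshot('side'); w=snapshot('wrist')
for p,f in ((t,'t'),(s,'s'),(w,'w')):
  for q in ['core_block','core_stepped','core_plug','core_slab']:
    for r in place_of(p,q)[:4]:
        if r['location'][0]<600: print(f,q,round(r['conf'],2),np.round(r['location']))
save(s,'s11');save(t,'t11');save(w,'w11')
a=np.hstack([cv2.resize(cv2.imread('pics/s11.png')[130:280,370:470],(400,600)),cv2.resize(cv2.imread('pics/w11.png')[:, 180:447],(400,600))]); cv2.imwrite('pics/c11.png',a)
E
```

```text
time: 31.05
tool_pos: [449.8, 133.5, 257.3]
tcp_rot: [179.9, -0.0, 91.0]
ft_force: [0.9, -0.7, 0.2]
finger_gap: 85.4
grip_force: 0.0
time: 31.38
tool_pos: [449.0, 162.6, 254.9]
tcp_rot: [-180.0, 0.0, 91.1]
ft_force: [-0.5, -0.9, -0.6]
finger_gap: 85.3
grip_force: 0.0
t core_block 0.9 [ 455. -199.    8.]
t core_stepped 0.68 [ 458. -118.    4.]
t core_plug 0.95 [460. -45.   4.]
t core_slab 0.78 [454.  46.   8.]
s core_block 0.64 [ 455. -200.    7.]
s core_stepped 0.81 [ 453. -118.   10.]
s core_plug 0.92 [458. -36.   2.]
s core_slab 0.84 [449.  42.   6.]
w core_stepped 0.82 [ 456. -118.    4.]
w core_plug 0.59 [455. -38.   6.]
w core_plug 0.44 [454.  38.   3.]
w core_slab 0.73 [452.  37.   5.]
```

View pics/c11.png

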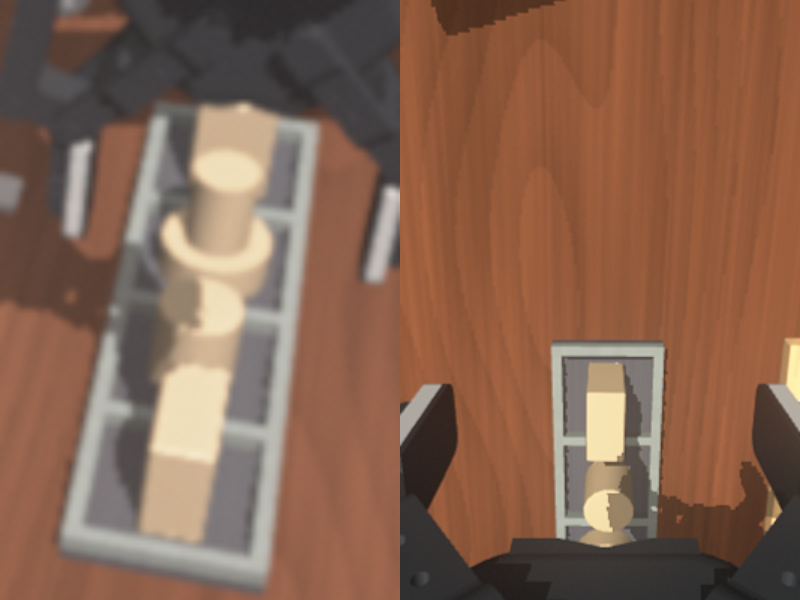

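The side crop shows slab (180,450), plug (200,330), stepped (220,220) and block (235,130), each upright in its own pocket. The order is reversed as asked, and the gripper is clear.

```bash
python3 -c "
from bench import hand_in
print(hand_in())"
```

```text
the job is handed in; nothing more can be done
None
```

The job is handed in at about 31 s: all four cores stand upright and released in the carrier in reverse order (left to right: slab, plug, stepped, block), confirmed in the last pictures; no verdict was returned.

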